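# Hold the reference cell in the light path of the cooling-water photometer

### The arm

A 6-joint arm with a two-finger parallel gripper is mounted at the origin on a cart in front of the work surface, level with it; the furniture and walls round the work are solid. World frame = base frame: x ahead of the robot, y to its left, z up, the work surface at z = 0. Lengths are in m, angles in degrees, forces in N, time in s.
With the tool pointing down it reaches from about 0.25 to 0.725 m from the base axis. Payload 9.7 kg.
Tool frame: the origin (TCP) lies at the very end of the fingers, on their centre line; the grasp point (between the pads) lies 19 mm behind it; z points along the fingers, y is the line along which they close (so a half turn about z gives the same grasp; the last joint's range is limited). The gripper opens to 85 mm and grips with 20 to 120 N. Pads are 22 mm wide; open, the fingers measure 114 mm over their backs; the gripper's body (76 mm by 85 mm) begins 54 mm behind the grasp point. The pads swing forward as they close: fully open they stand 13 mm farther back than shut.
Start: joints at [-69.213, 4.979, 10.078, 95.1, 0, 90], TCP at [0.195, -0.514, 0.231] pointing down, gripper open.
Joint ranges: [-179.16, 179.16], [-48.56, 103.87], [-65.8, 70.77], [-126.05, 130.52], [-82.76, 87.17], [-180, 180]. Speed limits (degrees/s): [127.2, 127.2, 147.25, 180, 180, 180].

### API

Orientations are given as [roll, pitch, yaw] about the fixed x, y, z axes, in that order (R = Rz(yaw) Ry(pitch) Rx(roll)).
In Python, from workcell import bot gives the robot as it stands.
- The arm moves only by the tool step_arm, never from a script. Its argument "targets" is a list of rows, each a list of 3 entries, a list of its own where there are three numbers: the opening, from 0 (shut) to 1 (fully open), then the shift along the world's x, y, z in mm, then the turn, a rotation vector about the world's x, y, z in rad. In form: [[grip, [tx, ty, tz], [wx, wy, wz]], ...]. A call has 1 to 8 rows; each row is the pose to reach, as a shift and turn from the pose commanded when the call began; what a row does not reach only later rows make up. A row lasts 1/10 s, in which the tool goes at most 50 mm and 8.59 degrees, less where a joint would pass 70% of its speed; a pose out of reach is approached as far as the arm can. A call with a gripper value outside its range is refused whole. The fingers move at their own pace and stop on an object; "force" is the grip in N (left out, the last holds). Time passes only in rows, so rows that repeat a pose let the fingers close. It gives the time, the measured TCP pose, the force, the opening and the grip force at its end, in the units of the state.
- bot.get_obs(): the state, without advancing time (a new reading comes with each control period).
- bot.camera(name): name is "scene" or "top" or "wrist"; returns (picture, depth): 420x560x3 uint8, red, green, blue; 420x560 float32, m along the optical axis (not along the pixel's ray), 0 where there is no reading.
- bot.camera_params(name): a dict with "K" (3x3 intrinsics, pixels), "k1" (the pictures are not rectified: a ray, as slopes to the right and down, at radius r is drawn at 1 + k1 r^2 times it, then the intrinsics apply), "R" (3x3) and "t" (3): a world point X has camera coordinates R X + t. Camera axes: x right, y down, z forward; pixel columns grow to the right and rows downward; lengths in m; the calibration is good to about 2 mm. A picture is of the moment at which its call begins: read the wrist's pose just before it. camera_params takes no time and is no camera call; for the wrist camera it gives the pose at the moment of the call.
- bot.job_done(): hands the job in; it is judged then, once.
The state is a dict: "time": time; "q": joint angles; "qd": joint speeds; "joint_efforts": joint torques, N m; "ee_pos": TCP position; "tcp_rot": TCP orientation; "wrist_force": force on the tool from outside, world axes, zero at the start; "torque": the same for the moment, N m; "opening": finger opening in m; "grasp_force": force on a finger pad.
Only numpy, scipy, OpenCV 4.12 (cv2) and the standard library are available. Lean on these libraries where they do the work, as an engineer would, in place of code of your own. Each camera call takes 0.05 s, during which the arm holds its last target. There are 200 camera calls.

### The job

The photometer for the welder's cooling water needs its check reading: swing its dust cover fully aside, off the gap between the two lens posts, then lift the square glass reference cell out of the rack, gripping it by its two frosted sides only and never touching its clear windows with the fingers. Hold the cell upright in the middle of the gap with the middle of its windows level with the lenses and the clear windows squarely facing them, the cell touching no part of the instrument, and finish while still holding it there for the reading. Leave the round vial standing in its well in the rack.

Things in the scene. Friction and masses are not known exactly. Their poses are not given: they have to be found in the camera images.
- photometer: Fixed bench photometer, origin on the bench under the gap's middle, yaw 0.27 to 0.77. Base 92 (x) x 116 (y) mm, top 14 mm above the bench. Two white lens posts at +y and -y, x -18 to 32 mm, 30 mm thick, tops at 72 mm; the open gap between them runs along x, y -23 to 23 mm. A black-ringed lens on each inner face stands 2 mm into the gap; the light runs along y. A lead loops 59 mm out behind (+x).
- beam (a point): Midpoint of the light path between the two lenses, 56 mm above the bench; axes as the photometer's (y along the light).
- cover (a joint): Swing (rad) of the aluminium dust cover, a plate 40 mm wide, 3 mm thick on top of the posts (top face 76 mm above the bench), on a vertical pivot on the +y post. 0 = shut, pointing to -y across the gap; grows counter-clockwise from above to a stop at 1.9, free end swinging to the photometer's +x. Starts at 0 to 0.3. Stays where left; friction about 1 N at the knob.
- cover_knob (a point): Centre of the black knob on the cover (12 mm thick, flared foot and head 15 and 14 mm; from 76 to 96 mm above the bench), 12 mm above the plate's top. 42 mm from the pivot; moves with the cover.
- cover_pivot (a point): Point on the cover's vertical pivot axis, at the knob's height, 38 mm from the middle of the gap towards +y; the plate reaches 64 mm from here past the knob.
- rack: Fixed grey plastic rack, 56 mm (its x) by 136 mm (its y), 24 mm high, with two round wells of 43 mm diameter at y = +40 and -40 mm whose floor is 6 mm above the bench. Origin under its centre. Yaw 0.17 to 0.87.
- cell: Loose square glass reference cell, upright, 26 x 26 mm, 58 mm of glass plus a narrower black cap (23 mm) to 66 mm; about 0.09 kg. Stands in either well of the rack, turned anyhow, 1 to 3 mm of play. Origin at the centre of its underside. The two frosted white sides face +x and -x, the two clear windows +y and -y. Grip it by the frosted sides only.
- cell_mid (a point): Middle of the cell, 30 mm above its underside, halfway up its windows; axes as the cell's.
- cell_side_a: Frosted wall of the cell on its +x side, 4 mm thick, 26 mm wide, 58 mm high, outer face 13 mm from the cell's axis. Origin at its foot.
- cell_side_b: The same frosted wall on the cell's -x side.
- cell_windows: The clear glass of the cell between the frosted walls, 18 mm wide, its window faces flush at 13 mm on the +y and -y sides, from 3 to 58 mm high. Origin at the cell's foot. Not to be touched.
- vial: Loose round glass vial, 28 mm across, 64 mm high with its black cap, standing upright in the rack's other well. Origin at its foot. Leave it there.

How it is judged (in metres and radians):
On the way, in this order (a step that is already met when the one before it is completed fails the run):
1. the dust cover is swung aside (value of joint cover above 1.3 rad), for 0.2 s.
2. the cell is lifted clear of the rack, gripped on both frosted sides (contact force between the fingers and cell_side_a above 1 N and contact force between the fingers and cell_side_b above 1 N and z of cell in the frame of rack above 0.035 m), for 0.2 s.
At the end, for the whole second after the job is handed in: Cover open over 1.3 rad; fingers press both frosted sides (over 1 N), cell still, its middle within 6 mm sideways, 8 mm along the light, 9 mm in height of the light path's middle, windows square to 0.14 rad, upright to 0.12 rad, not touching the photometer; vial upright in its well (contact force between the fingers and cell_side_a above 1 N and contact force between the fingers and cell_side_b above 1 N and x of cell_mid in the frame of beam between -0.006 and 0.006 m and y of cell_mid in the frame of beam between -0.008 and 0.008 m and z of cell_mid in the frame of beam between -0.009 and 0.009 m and angle between the y axis of cell and the y axis of photometer, either way round below 0.14 rad and angle between cell's own z axis and vertical below 0.12 rad and contact force between cell and photometer below 0.1 N and linear speed of cell below 0.02 m/s and value of joint cover above 1.3 rad and angle between vial's own z axis and vertical below 0.2 rad and horizontal distance between vial and rack below 0.05 m and height (world z) of vial below 0.015 m); the arm keeps its last pose, push and grip.
It fails at once if the fingers touched the clear windows (contact force between the fingers and cell_windows above 0.5 N).
It fails at once if the vial was knocked over or taken from its well (angle between vial's own z axis and vertical above 0.5 rad or height (world z) of vial above 0.022 m).
It also fails if it takes over 54 s, if anything falls off the work surface, if the arm or the gripper's body presses on something with over 40 N, if the wrist force passes 120 N, or if a joint passes its speed limit or range.

## Working session

There is one attempt and no reset: what is moved stays moved. The work goes in short steps, Python scripts to look and compute and a tool call to move; the robot and the scene stay as the last step left them, time stands still between calls to the robot, and variables do not carry over. Pictures are saved under pics/ and viewed, at most 12 in all, crops included, and the job is handed in when it is done.

Besides the shell and the picture viewer there is one more tool, called after "Request:" as name([rows], argument=value, ...), one row to a line, values as JSON. step_arm: Moves the arm, as the interface text tells. Its arguments: {"type":"object","properties":{"targets":{"type":"array","items":{"type":"array"}},"force":{"type":"number"}},"required":["targets"]}

```bash
mkdir -p pics; ls
cat > h.py <<'E'
import numpy as np, cv2
from workcell import bot
def snap(n):
    p=bot.camera_params(n); im,d=bot.camera(n)
    return im,d,p
def rays(px,p):
    px=np.asarray(px,float).reshape(-1,2); K=p["K"]
    s=(px-[K[0][2],K[1][2]])/[K[0][0],K[1][1]]; u=s.copy()
    for _ in range(20): u=s/(1+p["k1"]*(u**2).sum(1,keepdims=True))
    R=np.array(p["R"]);t=np.array(p["t"])
    return -R.T@t, np.c_[u,np.ones(len(u))]@R
def onplane(px,p,z):
    c,d=rays(px,p); return c+d*((z-c[2])/d[:,2])[:,None]
def cloud(d,p):
    v,u=np.mgrid[:d.shape[0],:d.shape[1]]
    c,r=rays(np.c_[u.ravel(),v.ravel()],p)
    return (c+r*d.reshape(-1,1)).reshape(*d.shape,3)
E
python3 - <<'E'
from h import *
for n in ("top","scene"):
    im,d,p=snap(n); cv2.imwrite(f"pics/{n}0.png",im[...,::-1]); np.savez(f"{n}0.npz",im=im,d=d,**{k:np.array(v) for k,v in p.items()})
    print(n,np.array(p["K"]).round(1).tolist(),p["k1"],(-np.array(p["R"]).T@np.array(p["t"])).round(3),(d>0).mean())
print(bot.get_obs())
E
```

```text
pics
top [[455.8, 0.0, 277.8], [0.0, 455.8, 210.0], [0.0, 0.0, 1.0]] -0.023727913417416816 [0.368 0.345 0.905] 0.9958843537414966
scene [[495.9, 0.0, 276.9], [0.0, 495.9, 214.1], [0.0, 0.0, 1.0]] -0.03375459926658565 [-0.077  0.661  0.611] 0.9939753401360544
{'time': 0.1, 'q': array([-6.92139067e+01,  5.00793929e+00,  1.00394229e+01,  9.50990909e+01,
       -1.91147639e-03,  8.99994944e+01]), 'qd': array([-0.02601173, -0.09939346,  0.04087703, -0.03753675, -0.07991105,
        0.00232019]), 'joint_efforts': array([-6.17925593e-05, -5.21560836e+01,  4.65653408e+01,  1.60526246e-02,
        3.90974719e-05, -1.44695366e-05]), 'ee_pos': array([ 0.19510429, -0.51401824,  0.23065789]), 'tcp_rot': array([-1.79932393e+02,  1.91087848e-03,  2.07866011e+01]), 'wrist_force': array([-0.02526487, -0.4737001 , -0.20060357]), 'torque': array([ 0.02436601,  0.01051669, -0.00156462]), 'grasp_force': 0.0, 'opening': 0.08526614348484801}
```

View pics/top0.png

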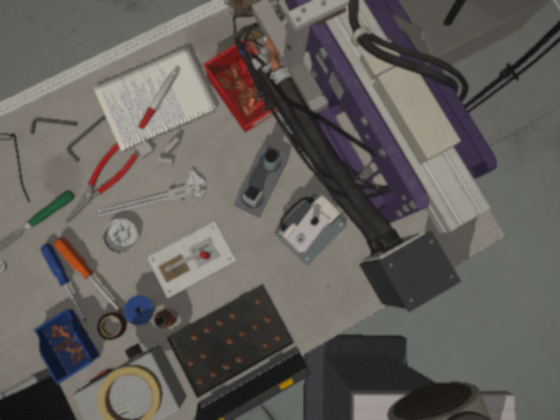

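View pics/scene0.png

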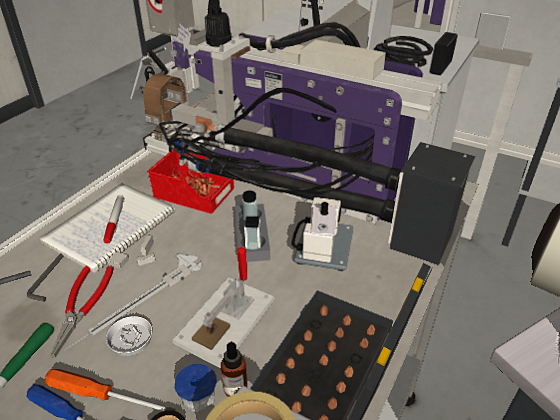

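Top view: rack around (262,178), with wells at (270,158) and (254,190); photometer around (312,228) with its cover knob near (316,212). A welder arm with hoses runs close by at (340,170).

Run:
```python
from h import *
P={}
for n in ("top","scene"):
    z=np.load(f"{n}0.npz"); p={k:z[k] for k in("K","k1","R","t")}; P[n]=(z["im"],z["d"],p,cloud(z["d"],p))
im,d,p,C=P["top"]
for u,v in [(262,178),(270,158),(254,190),(312,228),(316,212),(340,170),(385,245),(300,100),(355,200),(410,270),(240,100),(190,255),(230,320)]: print((u,v),C[v,u].round(3))
a=cv2.resize(im[130:275,215:360],None,fx=4,fy=4,interpolation=cv2.INTER_CUBIC)
cv2.imwrite("pics/c1.png",a[...,::-1])
im,d,p,C=P["scene"]
a=cv2.resize(im[180:275,220:360],None,fx=5,fy=5,interpolation=cv2.INTER_CUBIC)
cv2.imwrite("pics/c2.png",a[...,::-1])
for u,v in [(250,197),(250,215),(251,235),(322,204),(322,235),(300,133),(370,200),(380,165),(400,190)]: print((u,v),C[v,u].round(3))
```

```text
(262, 178) [0.56  0.344 0.024]
(270, 158) [0.59  0.33  0.068]
(254, 190) [0.527 0.359 0.072]
(312, 228) [0.458 0.25  0.078]
(316, 212) [0.488 0.243 0.075]
(340, 170) [0.549 0.213 0.157]
(385, 245) [0.425 0.131 0.135]
(300, 100) [0.675 0.281 0.148]
(355, 200) [0.499 0.186 0.15 ]
(410, 270) [0.383 0.102 0.174]
(240, 100) [0.721 0.393 0.021]
(190, 255) [0.405 0.474 0.051]
(230, 320) [0.285 0.398 0.022]
(250, 197) [0.584 0.334 0.07 ]
(250, 215) [0.581 0.337 0.031]
(251, 235) [0.512 0.371 0.047]
(322, 204) [0.471 0.252 0.095]
(322, 235) [0.429 0.28  0.068]
(300, 133) [0.736 0.127 0.072]
(370, 200) [0.465 0.149 0.069]
(380, 165) [0.463 0.138 0.142]
(400, 190) [0.395 0.152 0.135]
```

View pics/c1.png

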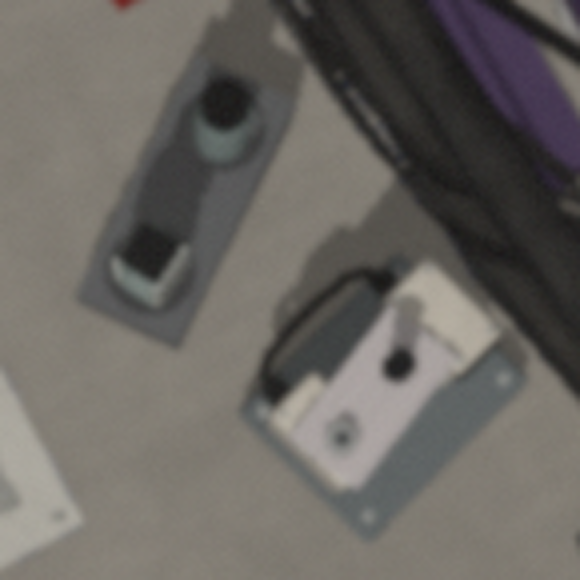

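View pics/c2.png

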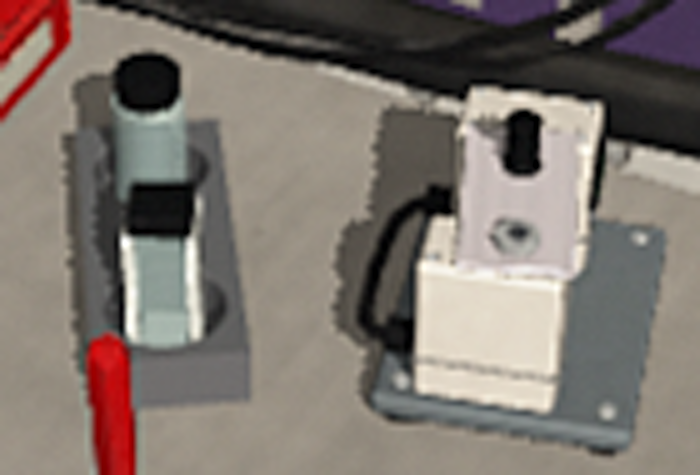

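The square cell stands in the near-left well, crop c1 at (150,265), and the round vial in the other at (220,120). The cover pivot screw is at c1 (345,430) and the knob at (398,365), so the +y post is the lower-left one. The scene crop shows a clear window facing that camera, with frosted sides left and right.

Run:
```python
from h import *
P={}
for n in ("top","scene"):
    z=np.load(f"{n}0.npz"); p={k:z[k] for k in("K","k1","R","t")}; P[n]=(z["im"],z["d"],p,cloud(z["d"],p))
C=P["top"][3]
def rect(pts): 
    (c,s,a)=cv2.minAreaRect((pts*1000).astype(np.float32)); return np.round(c,1),np.round(s,1),round(a,1)
A=np.concatenate([P["top"][3].reshape(-1,3),P["scene"][3].reshape(-1,3)]); B=C.reshape(-1,3)
near=lambda q,c,r:np.hypot(q[:,0]-c[0],q[:,1]-c[1])<r
for nm,Q in(("top",B),("scene",P["scene"][3].reshape(-1,3))):
    s=near(Q,(.46,.25),.10)
    for lo,hi in((.010,.018),(.066,.082)):
        q=Q[s&(Q[:,2]>lo)&(Q[:,2]<hi)]; print(nm,"phot",lo,len(q),rect(q[:,:2]),np.median(q[:,2]).round(4))
    s=near(Q,(.56,.345),.10)
    q=Q[s&(Q[:,2]>.019)&(Q[:,2]<.028)]; print(nm,"rack",len(q),rect(q[:,:2]))
    for c in((.527,.36),(.59,.33)):
        q=Q[near(Q,c,.03)&(Q[:,2]>.055)&(Q[:,2]<.09)]; print(nm,"cap",len(q),rect(q[:,:2]),q[:,2].max(),np.median(q[:,2]))
p=P["top"][2]
piv=onplane([[301.2,237.5]],p,.078)[0];kn=onplane([[314.5,221]],p,.096)[0]
print("piv",piv,"knob",kn,np.hypot(*(kn-piv)[:2]))
# obstacles
for r in((.465,.245),(.53,.36)):
    q=A[(A[:,2]>.11)]; d=np.hypot(q[:,0]-r[0],q[:,1]-r[1])
    for R in(.05,.06,.07,.08,.1,.12): 
        s=q[d<R]; print(r,R,len(s),s.mean(0).round(3) if len(s) else "",s[:,2].max() if len(s) else "")
H=np.full((9,12),np.nan)
for i in range(9):
    for j in range(12):
        s=(A[:,0]>-.1+.1*i)&(A[:,0]<.1*i)&(A[:,1]>-.6+.1*j)&(A[:,1]<-.5+.1*j)
        if s.any(): H[i,j]=A[s,2].max()
print(H.round(2))
```

```text
top phot 0.01 1167 (array([462.3, 246.7]), array([ 91.1, 115. ]), 46.1) 0.0138
top phot 0.066 1842 (array([476.1, 240.4]), array([140.1, 138.5]), 37.4) 0.0737
top rack 1337 (array([543.3, 313.6]), array([127.6, 137.1]), 65.7)
top cap 201 (array([521.2, 362.6]), array([26. , 26.3]), 59.5) 0.07493796641245531 0.07062084577450123
top cap 168 (array([593.1, 329.1]), array([25.3, 24.4]), 85.0) 0.07424181915759709 0.06908709460128809
scene phot 0.01 976 (array([462.4, 248.8]), array([ 92.1, 117.9]), 46.2) 0.0133
scene phot 0.066 1581 (array([470.8, 218.6]), array([134.2, 152.1]), 63.1) 0.0728
scene rack 841 (array([542.5, 314.4]), array([129.3, 140.1]), 65.7)
scene cap 231 (array([518.9, 365.7]), array([26.1, 25.9]), 58.2) 0.07317261046428991 0.06876699567311284
scene cap 177 (array([592.6, 332. ]), array([25.3, 26. ]), 34.9) 0.07131620287265106 0.0671397813189828
piv [0.43986031 0.27011563 0.078     ] knob [0.46854134 0.24816163 0.096     ] 0.03611895870872594
(0.465, 0.245) 0.05 0  
(0.465, 0.245) 0.06 42 [0.5   0.198 0.142] 0.14967470195027693
(0.465, 0.245) 0.07 728 [0.503 0.196 0.144]
[... 357 characters left out ...]
.175] 0.2605151462389038
[[-0.81 -0.81 -0.81   nan   nan   nan   nan -0.35 -0.81 -0.81   nan   nan]
 [-0.81 -0.8  -0.8  -0.81 -0.71   nan  0.    0.     nan   nan  0.    0.  ]
 [-0.81 -0.81 -0.8  -0.81  0.01  0.21  0.27  0.22  0.17  0.17  0.17  0.12]
 [-0.81 -0.81 -0.81 -0.81 -0.81  0.18  0.19  0.01  0.17  0.17  0.05  0.12]
 [-0.8  -0.81 -0.81 -0.81 -0.81  0.    0.18  0.18  0.02  0.91  0.14  0.07]
 [-0.81 -0.8  -0.81 -0.81  0.    0.01  0.27  0.27  0.1   0.07  0.14  0.02]
 [-0.81 -0.81 -0.81 -0.81  0.01  0.26  0.3   0.3   0.26  0.07  0.01  0.02]
 [-0.81 -0.81 -0.82   nan   nan   nan  0.33  0.33  0.3   0.22  0.06  0.04]
 [-0.81 -0.81  0.05   nan   nan  0.29  0.29  0.31  0.31  0.29  0.1   0.04]]
```

Request:
step_arm([
  [0, [0, 0, 50], [0, 0, 0]],
  [0, [0, 0, 100], [0, 0, -0.1]],
  [0, [15, 45, 110], [0, 0, -0.2]],
  [0, [30, 90, 110], [0, 0, -0.3]],
  [0, [45, 140, 110], [0, 0, -0.4]],
  [0, [60, 185, 110], [0, 0, -0.5]],
  [0, [75, 230, 110], [0, 0, -0.6]],
  [0, [90, 275, 110], [0, 0, -0.7]],
])

```text
time: 0.9
ee_pos: [0.2851, -0.2374, 0.3411]
tcp_rot: [-180.0, -0.0, -19.6]
wrist_force: [1.1, 0.4, 0.4]
opening: -0.0002
grasp_force: 0.0
```

Request:
step_arm([
  [0, [15, 45, 0], [0, 0, -0.1]],
  [0, [30, 90, 0], [0, 0, -0.2]],
  [0, [45, 140, 0], [0, 0, -0.2]],
  [0, [60, 185, 0], [0, 0, -0.2]],
  [0, [75, 230, 0], [0, 0, -0.2]],
  [0, [90, 275, 0], [0, 0, -0.2]],
  [0, [105, 320, 0], [0, 0, -0.2]],
  [0, [120, 365, 0], [0, 0, -0.2]],
])

```text
time: 1.7
ee_pos: [0.2848, -0.1416, 0.3413]
tcp_rot: [-177.9, 0.1, -28.3]
wrist_force: [-0.1, 0.2, -0.3]
opening: 0.0002
grasp_force: 0.0
```

Request:
step_arm([
  [0, [15, 45, 0], [0, 0, 0]],
  [0, [30, 90, 0], [0, 0, 0]],
  [0, [45, 130, 0], [0, 0, 0]],
  [0, [45, 130, 0], [0, 0, 0]],
  [0, [45, 130, 0], [0, 0, 0]],
])

```text
time: 2.2
ee_pos: [0.282, -0.1127, 0.3414]
tcp_rot: [-175.7, 0.1, -25.8]
wrist_force: [0.3, 0.5, 0.3]
opening: 0.0002
grasp_force: 0.0
```

```bash
cat >> h.py <<'E'
def save(n,tag):
    o=bot.get_obs(); im,d,p=snap(n); cv2.imwrite(f"pics/{tag}.png",im[...,::-1])
    np.savez(f"{tag}.npz",im=im,d=d,**{k:np.array(v) for k,v in p.items()}); return im,d,p,o
def load(tag):
    z=np.load(f"{tag}.npz"); return z["im"],z["d"],{k:z[k] for k in("K","k1","R","t")}
E
python3 - <<'E'
from h import *
im,d,p,o=save("wrist","w1")
print(o["time"],o["ee_pos"],o["tcp_rot"],o["q"].round(1),-np.array(p["R"]).T@p["t"],np.array(p["R"])[2],np.array(p["K"])[0,0],(d>0).mean())
E
```

```text
2.2 [ 0.28197507 -0.11272875  0.34142962] [-1.75717702e+02  8.17664986e-02 -2.57529211e+01] [-25.8 -23.2  -1.7 111.6   4.3 179.9] [ 0.33793961 -0.15017993  0.48407287] [-0.20731273  0.17877815 -0.96180029] 297.1379579732542 0.9953528911564626
```

View pics/w1.png

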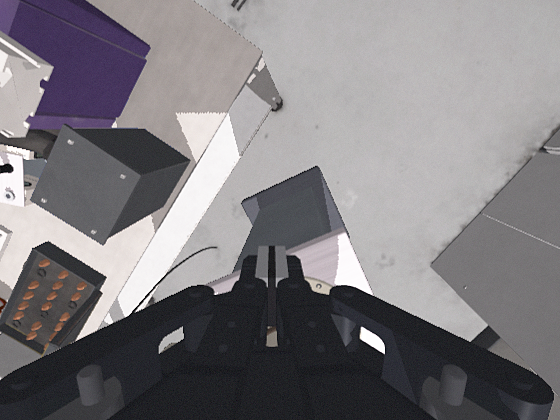

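The picture shows the bench box and the edge of the photometer at far left. The last joint hit its limit (q6=180), so I'll use the half-turned yaw instead.

Request:
step_arm([
  [0, [0, 0, 0], [0, 0, 0.15]],
  [0, [0, 0, 0], [0, 0, 0.3]],
])

```text
time: 2.45
ee_pos: [0.282, -0.113, 0.3414]
tcp_rot: [-175.7, 0.1, -8.3]
wrist_force: [-0.9, 0.5, -0.6]
opening: -0.0001
grasp_force: 0.0
```

Run:
```python
from h import *
o=bot.get_obs(); print(o["ee_pos"],o["tcp_rot"],o["q"])
```

```text
[ 0.28200153 -0.11297702  0.34139513] [-1.75717211e+02  8.28704778e-02 -8.26403513e+00] [-25.64285234 -22.04942488  -0.94476337 112.46510001   4.06219679
 162.57603233]
```

Request:
step_arm([
  [0, [10, 45, 0], [-0.074, 0.011, 0]],
])

```text
time: 2.55
ee_pos: [0.2895, -0.0845, 0.3405]
tcp_rot: [-178.8, 0.4, -8.3]
wrist_force: [1.0, 0.0, -0.3]
opening: 0.0
grasp_force: 0.0
```

Request:
step_arm([
  [0, [20, 40, 0], [0, 0, 0.14]],
  [0, [40, 80, 0], [0, 0, 0.28]],
  [0, [60, 120, 0], [0, 0, 0.42]],
  [0, [80, 160, 0], [0, 0, 0.56]],
  [0, [100, 200, 0], [0, 0, 0.7]],
  [0, [120, 240, 0], [0, 0, 0.83]],
  [0, [140, 280, 0], [0, 0, 0.93]],
  [0, [150, 295, 0], [0, 0, 0.93]],
])

```text
time: 3.35
ee_pos: [0.4408, 0.2172, 0.3397]
tcp_rot: [-178.7, 0.4, 45.0]
wrist_force: [0.4, 0.9, 0.0]
opening: 0.0001
grasp_force: 0.0
```

Request:
step_arm([
  [0, [0, 0, 0], [0, 0, 0]],
  [0, [0, 0, 0], [0, 0, 0]],
])

```text
time: 3.55
ee_pos: [0.4397, 0.214, 0.3408]
tcp_rot: [-178.8, 0.3, 44.7]
wrist_force: [-0.5, 0.0, 0.0]
opening: 0.0003
grasp_force: 0.0
```

Run:
```python
from h import *
im,d,p,o=save("wrist","w2")
print(o["time"],o["ee_pos"],o["tcp_rot"],o["q"].round(1),-np.array(p["R"]).T@p["t"],p["k1"])
```

```text
3.55 [0.43965837 0.21395998 0.34083788] [-178.75492261    0.34661393   44.71586752] [ 25.3   1.4  18.9 108.2   1.1 160.6] [0.49024362 0.26019993 0.48352635] 0.00034120608219704923
```

View pics/w2.png

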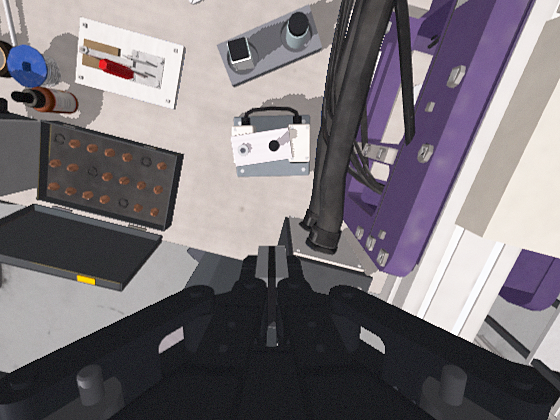

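The photometer is at (272,143), with pivot at (243,150) and knob at (274,146). The cell cap is at (239,50) and the round vial at (299,27). The base and cell are clearly visible for measuring.

Run:
```python
from h import *
im,d,p=load("w2"); C=cloud(d,p); v,u=np.mgrid[:420,:560]
roi=(u>222)&(u<318)&(v>98)&(v<185)
g=im.max(2).astype(int)
def rect(q):
    c,s,a=cv2.minAreaRect((q*1000).astype(np.float32)); return np.round(c,1),np.round(s,1),round(a,1)
m=roi&(C[...,2]>.009)&(C[...,2]<.019); print("base cloud",rect(C[m][:,:2]),np.median(C[m][:,2]),m.sum())
cs=cv2.boxPoints(cv2.minAreaRect(np.c_[u[m],v[m]].astype(np.float32))); print(cs.round(1).tolist()); print("corners@14mm",onplane(cs,p,.014)[:,:2].round(4).tolist())
# knob
k=(u>262)&(u<286)&(v>134)&(v<158)&(g<60); print("knob px",k.sum(),u[k].mean(),v[k].mean(),np.median(C[k][:,2]),C[k][:,2].max()); print(onplane([[u[k].mean(),v[k].mean()]],p,.092), np.median(C[k],0))
# cap cells
for nm,x0,x1,y0,y1 in(("cell",225,256,35,66),("vial",283,315,8,45)):
    k=(u>x0)&(u<x1)&(v>y0)&(v<y1)&(g<50); q=np.c_[u[k],v[k]].astype(np.float32); r=cv2.minAreaRect(q); print(nm,k.sum(),r,np.median(C[k][:,2]),onplane([r[0]],p,.071), rect(onplane(q,p,.071)[:,:2]))
k=(u>215)&(u<330)&(v>0)&(v<95)&(C[...,2]>.019)&(C[...,2]<.029); print("rack",rect(C[k][:,:2]))
a=np.hstack([cv2.resize(im[95:185,225:320],None,fx=4,fy=4,interpolation=cv2.INTER_CUBIC),cv2.resize(im[5:95,215:310],None,fx=4,fy=4,interpolation=cv2.INTER_CUBIC)])
cv2.imwrite("pics/c3.png",a[...,::-1])
```

```text
base cloud (array([463.7, 246.9]), array([ 92.2, 115.5]), 46.2) 0.014665958521464045 1694
[[233.8000030517578, 116.69999694824219], [309.0, 114.4000015258789], [310.70001220703125, 174.89999389648438], [235.5, 177.10000610351562]]
corners@14mm [[0.4547, 0.3192], [0.5366, 0.2409], [0.476, 0.1726], [0.3891, 0.2547]]
knob px 81 273.34567901234567 145.2962962962963 0.09630898646349323 0.09768626583896406
[[0.47072133 0.24911728 0.092     ]] [0.47090293 0.24898542 0.09630899]
cell 250 ((236.5882568359375, 49.35293960571289), (19.887920379638672, 19.887920379638672), 75.96376037597656) 0.07215012822734179 [[0.52068039 0.36415315 0.071     ]] (array([520.6, 364.1]), array([22.3, 25. ]), 58.2)
vial 223 ((297.9941101074219, 23.57646369934082), (21.042255401611328, 21.801511764526367), 49.39870071411133) 0.07025795123806705 [[0.59420215 0.32970378 0.071     ]] (array([594. , 329.6]), array([24.2, 24.6]), 82.5)
rack (array([558.6, 346.7]), array([ 56.8, 136. ]), 65.5)
```

View pics/c3.png

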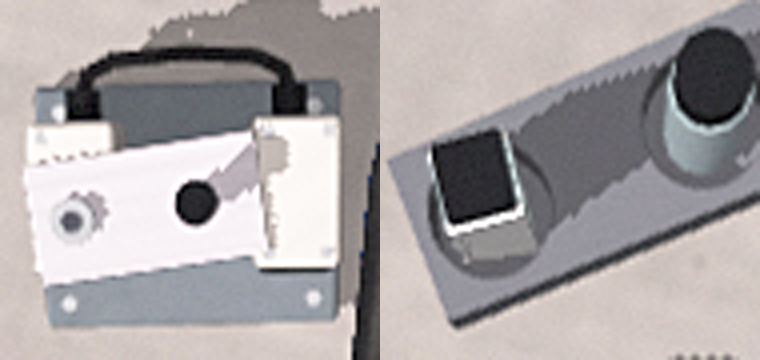

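The zoom confirms the pivot at crop (72,218), the knob at (196,203) and a base yaw of about 46°. The cell's frosted sides are at left and right in this view. That puts the cover at about 0.16 rad. Next I straddle the knob and swing it.

Request:
step_arm([
  [0.33, [10, 15, 0], [-0.011, -0.02, 0]],
])

```text
time: 3.7
ee_pos: [0.4494, 0.2274, 0.3425]
tcp_rot: [179.9, -0.2, 44.5]
wrist_force: [-0.4, 0.2, 0.3]
opening: 0.0128
grasp_force: 0.0
```

Request:
step_arm([
  [0.33, [21, 20, -10], [0, 0, 0.14]],
  [0.33, [21, 20, -20], [0, 0, 0.28]],
  [0.33, [21, 20, -30], [0, 0, 0.42]],
  [0.33, [21, 20, -40], [0, 0, 0.56]],
  [0.33, [21, 20, -50], [0, 0, 0.7]],
  [0.33, [21, 20, -60], [0, 0, 0.84]],
  [0.33, [21, 20, -70], [0, 0, 0.98]],
  [0.33, [21, 20, -80], [0, 0, 1.12]],
])

```text
time: 4.5
ee_pos: [0.4709, 0.2488, 0.2614]
tcp_rot: [179.9, -0.1, 109.1]
wrist_force: [0.6, -0.1, 0.1]
opening: 0.0283
grasp_force: 0.0
```

Request:
step_arm([
  [0.33, [0, 0, -10], [0, 0, 0.14]],
  [0.33, [0, 0, -20], [0, 0, 0.28]],
  [0.33, [0, 0, -30], [0, 0, 0.42]],
  [0.33, [0, 0, -40], [0, 0, 0.56]],
  [0.33, [0, 0, -50], [0, 0, 0.63]],
  [0.33, [0, 0, -60], [0, 0, 0.63]],
  [0.33, [0, 0, -70], [0, 0, 0.63]],
  [0.33, [0, 0, -70], [0, 0, 0.63]],
])

```text
time: 5.3
ee_pos: [0.4703, 0.2487, 0.1899]
tcp_rot: [-179.9, -0.1, 144.8]
wrist_force: [0.2, 0.2, -0.1]
opening: 0.0281
grasp_force: 0.0
```

Run:
```python
from h import *
o=bot.get_obs(); print(o["time"],o["ee_pos"],o["tcp_rot"],o["q"].round(1))
```

```text
5.3 [0.47028536 0.24872098 0.1899347 ] [-1.79939675e+02 -1.30931780e-01  1.44847379e+02] [27.8  1.9  2.3 90.5  0.1 63. ]
```

Request:
step_arm([
  [0.33, [0, 0, -30], [0, 0, 0]],
  [0.33, [0, 0, -60], [0, 0, 0]],
  [0.33, [0, 0, -85], [0, 0, 0]],
  [0.33, [0, 0, -100], [0, 0, 0]],
  [0.33, [0, 0, -108], [0, 0, 0]],
  [0.33, [0, 0, -108], [0, 0, 0]],
])

```text
time: 5.9
ee_pos: [0.4706, 0.249, 0.083]
tcp_rot: [-180.0, -0.1, 144.9]
wrist_force: [-0.4, 0.0, -0.3]
opening: 0.0282
grasp_force: 0.0
```

Run:
```python
import numpy as np
P=np.array([435.8,273.3]);c=np.array([470.8,249.0])
for q in np.linspace(.157,1.85,11): a=np.radians(-43.8)+q; print(round(q,2),(P+42.3*np.array([np.cos(a),np.sin(a)])-c).round(1))
```

```text
0.16 [-0.3  0.2]
0.33 [3.3 6.4]
0.5 [ 5.8 13.1]
0.66 [ 7.1 20.1]
0.83 [ 7.2 27.2]
1.0 [ 6.1 34.3]
1.17 [ 3.8 41.1]
1.34 [ 0.4 47.4]
1.51 [-4. 53.]
1.68 [-9.2 57.9]
1.85 [-15.3  61.7]
```

Request:
step_arm([
  [0.33, [3, 6, 0], [0, 0, 0.08]],
  [0.33, [6, 13, 0], [0, 0, 0.16]],
  [0.33, [7, 20, 0], [0, 0, 0.24]],
  [0.33, [7, 27, 0], [0, 0, 0.32]],
  [0.33, [6, 34, 0], [0, 0, 0.4]],
  [0.33, [4, 41, 0], [0, 0, 0.48]],
  [0.33, [0, 47, 0], [0, 0, 0.56]],
  [0.33, [-4, 53, 0], [0, 0, 0.64]],
])

```text
time: 6.7
ee_pos: [0.4675, 0.3026, 0.085]
tcp_rot: [179.9, 0.0, -178.2]
wrist_force: [0.6, -1.6, -0.6]
opening: 0.0284
grasp_force: 0.7
```

Request:
step_arm([
  [0.33, [-5, 5, 0], [0, 0, 0.08]],
  [0.33, [-11, 9, 0], [0, 0, 0.16]],
  [0.33, [-14, 10, 0], [0, 0, 0.2]],
  [0.33, [-14, 10, 0], [0, 0, 0.2]],
])

```text
time: 7.1
ee_pos: [0.4531, 0.3127, 0.0849]
tcp_rot: [179.9, 0.0, -166.9]
wrist_force: [-0.6, 0.0, -0.1]
opening: 0.0282
grasp_force: 0.0
```

Run:
```python
from h import *
o=bot.get_obs(); print(o["time"],o["ee_pos"],o["tcp_rot"],o["q"].round(1))
im,d,p,o=save("top","t1")
C=cloud(d,p); s=(np.hypot(C[...,0]-.46,C[...,1]-.25)<.1)
```

```text
7.1 [0.45314787 0.31265223 0.0848997 ] [ 1.79933528e+02  2.41764098e-02 -1.66863410e+02] [34.6  4.7 -6.4 78.8  0.1 21.4]
```

Request:
step_arm([
  [0.33, [0, 0, 40], [0, 0, 0]],
  [0.33, [0, -10, 85], [0, 0, -0.14]],
  [0.33, [-5, -20, 130], [0, 0, -0.28]],
  [0.33, [-10, -40, 170], [0, 0, -0.42]],
  [0.33, [-15, -60, 175], [0, 0, -0.56]],
  [0.33, [-20, -75, 175], [0, 0, -0.7]],
  [0.33, [-25, -85, 175], [0, 0, -0.84]],
  [0.33, [-30, -90, 175], [0, 0, -0.98]],
])

```text
time: 7.95
ee_pos: [0.4228, 0.2212, 0.2593]
tcp_rot: [179.9, -0.1, 136.5]
wrist_force: [0.1, -0.0, 1.4]
opening: 0.0283
grasp_force: 0.0
```

Request:
step_arm([
  [0.33, [0, 0, 0], [0, 0, -0.14]],
  [0.33, [0, 0, 0], [0, 0, -0.28]],
  [0.33, [0, 0, 0], [0, 0, -0.42]],
  [0.33, [0, 0, 0], [0, 0, -0.56]],
  [0.33, [0, 0, 0], [0, 0, -0.7]],
  [0.33, [0, 0, 0], [0, 0, -0.84]],
  [0.33, [0, 0, 0], [0, 0, -0.98]],
  [0.33, [0, 0, 0], [0, 0, -1.12]],
])

```text
time: 8.75
ee_pos: [0.423, 0.222, 0.2591]
tcp_rot: [179.9, -0.1, 72.3]
wrist_force: [0.3, 0.3, -0.1]
opening: 0.0284
grasp_force: 0.0
```

Request:
step_arm([
  [0.33, [0, 0, 0], [0, 0, -0.14]],
  [0.33, [0, 0, 0], [0, 0, -0.28]],
  [0.33, [0, 0, 0], [0, 0, -0.42]],
  [0.33, [0, 0, 0], [0, 0, -0.42]],
  [0.33, [0, 0, 0], [0, 0, -0.42]],
])

```text
time: 9.25
ee_pos: [0.4229, 0.222, 0.2588]
tcp_rot: [180.0, -0.1, 48.9]
wrist_force: [0.3, -0.6, 0.8]
opening: 0.0282
grasp_force: 0.0
```

Run:
```python
from h import *
im,d,p,o=save("wrist","w3")
print(o["time"],o["ee_pos"],o["tcp_rot"])
```

```text
9.25 [0.4228632  0.22204313 0.2587559 ] [ 1.79966058e+02 -1.36996607e-01  4.88954457e+01]
```

View pics/w3.png

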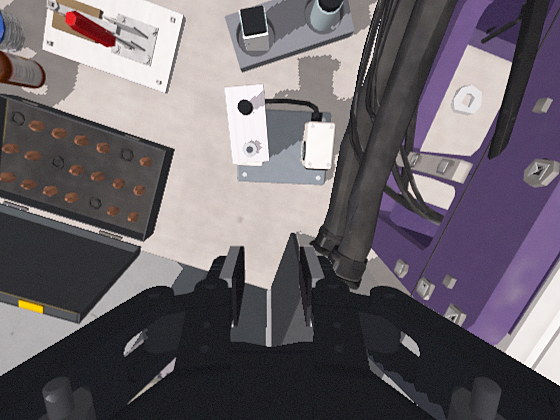

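The cover is swung aside, with pivot at (251,149), knob at (245,107) and the gap open. The cell is at (254,28). Now the cell pose and the photometer frame.

Run:
```python
from h import *
im,d,p=load("w3"); C=cloud(d,p); v,u=np.mgrid[:420,:560]; g=im.max(2).astype(int)
def rect(q):
    c,s,a=cv2.minAreaRect((q*1000).astype(np.float32)); return np.round(c,1),np.round(s,1),round(a,1)
print("pivot",onplane([[251,149]],p,.08),"knob",onplane([[245,107]],p,.096))
box=lambda x0,x1,y0,y1:(u>x0)&(u<x1)&(v>y0)&(v<y1)
m=box(222,345,100,195)&(C[...,2]>.009)&(C[...,2]<.019); print("base",rect(C[m][:,:2]))
m=box(295,345,105,185)&(C[...,2]>.066)&(C[...,2]<.078); print("post -y top",rect(C[m][:,:2]))
for T in("w2","w3"):
    im,d,p=load(T); g=im.max(2).astype(int);C=cloud(d,p)
    b=box(225,256,35,66) if T=="w2" else box(236,280,2,48)
    k=b&(g<50)&(C[...,2]>.06); q=np.c_[u[k],v[k]].astype(np.float32); print(T,"cap",rect(onplane(q,p,.072)[:,:2]),np.median(C[k][:,2]))
    b=box(222,262,30,75) if T=="w2" else box(230,285,0,58)
    s=b&(C[...,2]>.045)&(C[...,2]<.08)
    print("cell all",rect(C[s][:,:2]))
    w=b&(im.min(2)>185)&(C[...,2]>.03); print("white",w.sum(),rect(C[w][:,:2]) if w.sum()>5 else "", C[w][:,2].max() if w.sum() else "")
k=box(300,345,0,35)
a=np.hstack([cv2.resize(im[0:75,225:300],None,fx=5,fy=5,interpolation=cv2.INTER_CUBIC),cv2.resize(im[90:190,225:345],(450,375),interpolation=cv2.INTER_CUBIC)])
cv2.imwrite("pics/c4.png",a[...,::-1])
```

```text
pivot [[0.4382649  0.27278872 0.08      ]] knob [[0.46220908 0.30640782 0.096     ]]
base (array([464.3, 246.7]), array([ 92.1, 114.8]), 46.2)
post -y top (array([494.6, 215.5]), array([69.1, 44.7]), 51.0)
w2 cap (array([522.1, 362.9]), array([22.2, 21.3]), 58.2) 0.07215143245631511
cell all (array([521.9, 363. ]), array([26.6, 26.2]), 58.3)
white 58 (array([521.7, 362.5]), array([23.8, 25.6]), 58.4) 0.07100681737090181
w3 cap (array([521.8, 363. ]), array([22.9, 21.6]), 58.1) 0.07198060022527292
cell all (array([522.1, 363.2]), array([26.7, 25.9]), 58.0)
white 106 (array([497.2, 323.6]), array([118.1,  25.7]), 57.9) 0.4020533645623278
```

View pics/c4.png

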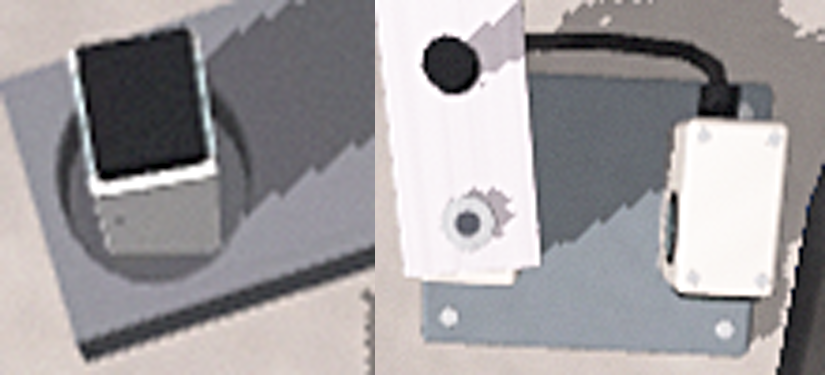

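The frosted faces, opaque grey-white at c4 (160,225), lie along image up/down, which is world 58°. The lens at c4 (672,228) sits at x≈0 of the photometer. Grasp: cell at (522,363) with tool yaw 148.2. Target: (464,247) with tool y along 46.2°.

Request:
step_arm([
  [0.65, [10, 20, 0], [0, 0, 0.145]],
  [0.65, [25, 40, 0], [0, 0, 0.29]],
  [0.65, [40, 60, 0], [0, 0, 0.435]],
  [0.65, [55, 80, 0], [0, 0, 0.58]],
  [0.65, [70, 100, 0], [0, 0, 0.725]],
  [0.65, [80, 120, 0], [0, 0, 0.87]],
  [0.65, [90, 130, 0], [0, 0, 1.015]],
  [0.65, [99, 141, 0], [0, 0, 1.16]],
])

```text
time: 10.1
ee_pos: [0.5221, 0.3638, 0.258]
tcp_rot: [180.0, -0.1, 115.7]
wrist_force: [0.7, 0.4, -0.3]
opening: 0.0553
grasp_force: 0.0
```

Request:
step_arm([
  [0.65, [0, 0, -20], [0, 0, 0.145]],
  [0.65, [0, 0, -50], [0, 0, 0.29]],
  [0.65, [0, 0, -80], [0, 0, 0.435]],
  [0.65, [0, 0, -110], [0, 0, 0.573]],
  [0.65, [0, 0, -130], [0, 0, 0.573]],
  [0.65, [0, 0, -130], [0, 0, 0.573]],
  [0.65, [0, 0, -130], [0, 0, 0.573]],
])

```text
time: 10.8
ee_pos: [0.5217, 0.3631, 0.1289]
tcp_rot: [180.0, -0.1, 148.1]
wrist_force: [0.6, 0.5, 0.4]
opening: 0.0556
grasp_force: 0.0
```

Run:
```python
from h import *
o=bot.get_obs(); print(o["time"],o["ee_pos"],o["tcp_rot"],o["q"].round(1))
```

```text
10.8 [0.52174385 0.36309535 0.1289218 ] [ 1.79973490e+02 -9.57104346e-02  1.48052295e+02] [34.8 16.  11.4 85.4  0.1 66.7]
```

Request:
step_arm([
  [0.65, [0, 0, -25], [0, 0, 0]],
  [0.65, [0, 0, -50], [0, 0, 0]],
  [0.65, [0, 0, -75], [0, 0, 0]],
  [0.65, [0, 0, -90], [0, 0, 0]],
  [0.65, [0, 0, -98], [0, 0, 0]],
  [0.65, [0, 0, -98], [0, 0, 0]],
])

```text
time: 11.4
ee_pos: [0.5218, 0.3631, 0.0303]
tcp_rot: [180.0, -0.1, 148.0]
wrist_force: [0.1, -0.3, -0.1]
opening: 0.0554
grasp_force: 0.0
```

Request:
step_arm([
  [0.4, [0, 0, 0], [0, 0, 0]],
  [0.2, [0, 0, 0], [0, 0, 0]],
  [0.2, [0, 0, 0], [0, 0, 0]],
  [0.2, [0, 0, 0], [0, 0, 0]],
  [0.2, [0, 0, 0], [0, 0, 0]],
  [0.2, [0, 0, 0], [0, 0, 0]],
], force=30)

```text
time: 12.0
ee_pos: [0.5224, 0.3635, 0.0318]
tcp_rot: [179.9, -0.0, 148.0]
wrist_force: [-0.3, 0.2, 6.9]
opening: 0.026
grasp_force: 30.7
```

Request:
step_arm([
  [0.2, [0, 0, 15], [0, 0, 0]],
  [0.2, [0, 0, 35], [0, 0, 0]],
  [0.2, [0, 0, 60], [0, 0, 0]],
  [0.2, [0, 0, 85], [0, 0, 0]],
  [0.2, [0, 0, 105], [0, 0, 0]],
  [0.2, [0, 0, 110], [0, 0, 0]],
  [0.2, [0, 0, 110], [0, 0, 0]],
  [0.2, [0, 0, 110], [0, 0, 0]],
])

```text
time: 12.8
ee_pos: [0.5214, 0.3628, 0.1392]
tcp_rot: [-179.9, -0.1, 148.0]
wrist_force: [-0.5, 0.3, -1.1]
opening: 0.0255
grasp_force: 29.9
```

Request:
step_arm([
  [0.2, [-10, -20, 0], [0, 0, -0.04]],
  [0.2, [-20, -40, 0], [0, 0, -0.08]],
  [0.2, [-30, -60, 0], [0, 0, -0.12]],
  [0.2, [-40, -80, 0], [0, 0, -0.16]],
  [0.2, [-50, -100, 0], [0, 0, -0.2]],
  [0.2, [-58, -116, 0], [0, 0, -0.21]],
  [0.2, [-58, -116, 0], [0, 0, -0.21]],
  [0.2, [-58, -116, 0], [0, 0, -0.21]],
])

```text
time: 13.6
ee_pos: [0.4636, 0.247, 0.1396]
tcp_rot: [-180.0, -0.1, 136.0]
wrist_force: [0.8, 0.3, -1.5]
opening: 0.0252
grasp_force: 30.0
```

Run:
```python
from h import *
im,d,p,o=save("scene","s2"); print(o["time"],o["ee_pos"],o["tcp_rot"],o["opening"])
a=cv2.resize(im[100:280,220:380],None,fx=3.3,fy=3.3,interpolation=cv2.INTER_CUBIC)
cv2.imwrite("pics/c5.png",a[...,::-1])
```

```text
13.6 [0.46356894 0.24703324 0.13957578] [-1.79990662e+02 -1.15946771e-01  1.35966272e+02] 0.025242413963261677
```

View pics/c5.png

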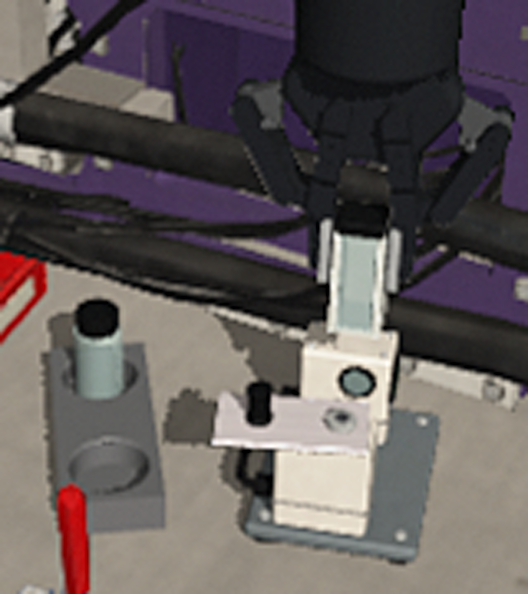

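The scene crop shows the cell held upright with a frosted side against each finger and the window facing the posts. The −y lens shows at c5 (357,381), the vial stands in its well and the cover is aside. Now the held height and the lens position.

Run:
```python
from h import *
im,d,p=load("s2"); C=cloud(d,p); R=np.array([463.6,247.0])/1000; y=np.radians(46.2)
ex=np.array([np.cos(y),np.sin(y)]);ey=np.array([-np.sin(y),np.cos(y)])
v,u=np.mgrid[:420,:560]
def loc(c): return np.r_[(c[:2]-R)@ex,(c[:2]-R)@ey,c[2]]*1000
print("column down the window:")
for vv in range(160,206,3): print(vv,loc(C[vv,328]).round(1),im[vv,328])
m=(u>318)&(u<342)&(v>206)&(v<226)&(im.max(2)<110); print("lens px",u[m].mean(),v[m].mean(),m.sum(),np.median([loc(c) for c in C[m]],0).round(1))
# sideways extents & tilt of the cell at rows
for vv in(172,180,188,195):
    row=[loc(C[vv,k]) for k in range(305,352)]; r=np.array([q for q in row if 6<q[1]<19 and q[2]>90]); print(vv,r[:,0].min().round(1),r[:,0].max().round(1),np.polyfit(r[:,0],r[:,1],1).round(3),r[:,2].mean().round(1))
```

```text
column down the window:
160 [ 11.1 -63.9 145.9] [27 27 27]
163 [  3.7  -3.2 178.4] [17 17 16]
166 [  2.2   6.6 179. ] [15 17 17]
169 [  1.3  11.5 176.5] [15 16 16]
172 [  0.7  13.7 172.3] [160 169 161]
175 [  0.5  12.5 165.8] [173 185 175]
178 [1.000e-01 1.330e+01 1.606e+02] [176 186 178]
181 [ -0.2  13.5 154.9] [177 186 178]
184 [ -0.5  12.8 148.6] [176 185 177]
187 [ -1.2  16.4 145.2] [175 185 177]
190 [ -1.1  12.1 136.2] [176 185 178]
193 [ -1.5  12.2 130.2] [163 178 171]
196 [ -1.8  12.5 124.4] [163 177 170]
199 [ -2.3  13.7 119.1] [180 193 185]
202 [  3.3 -40.7  72.1] [215 205 190]
205 [  2.  -32.3  71.7] [218 209 192]
lens px 332.5 215.8953488372093 86 [ -7.7 -22.6  56.5]
172 -25.8 25.8 [ 0.029 11.073] 170.8
180 -25.4 25.4 [ 0.016 11.738] 155.8
188 -18.7 12.4 [ 0.067 13.461] 141.4
195 -12.7 13.1 [ 0.078 13.237] 126.7
```

Request:
step_arm([
  [0.2, [0, 0, -12], [0, 0, 0]],
  [0.2, [0, 0, -24], [0, 0, 0]],
  [0.2, [0, 0, -36], [0, 0, 0]],
  [0.2, [0, 0, -48], [0, 0, 0]],
  [0.2, [0, 0, -56], [0, 0, 0]],
  [0.2, [0, 0, -56], [0, 0, 0]],
])

```text
time: 14.25
ee_pos: [0.463, 0.2467, 0.0826]
tcp_rot: [-179.9, -0.1, 136.0]
wrist_force: [1.0, 0.2, -1.1]
opening: 0.0258
grasp_force: 30.0
```

Run:
```python
from h import *
im,d,p=load("s2"); C=cloud(d,p); R=np.array([463.6,247.0])/1000; y=np.radians(46.2)
ex=np.array([np.cos(y),np.sin(y)]);ey=np.array([-np.sin(y),np.cos(y)])
loc=lambda c: np.r_[(c[:2]-R)@ex,(c[:2]-R)@ey,c[2]]*1000
v,u=np.mgrid[:420,:560]
m=(u>318)&(u<337)&(v>208)&(v<224)&(im.max(2)<120); print(m.sum(),u[m].mean(),v[m].mean(),np.median([loc(c) for c in C[m]],0).round(1))
# -y post top extents along x in scene, well above the base
L=(C[...,:2]-R)@np.c_[ex,ey]*1000
for nm,im2,d2,p2 in(("scene",im,d,p),("w3",*load("w3"))):
    C2=cloud(d2,p2); L=(C2[...,:2]-R)@np.c_[ex,ey]*1000
    m=(C2[...,2]>.068)&(C2[...,2]<.076)&(L[...,1]<-27)&(L[...,1]>-49)&(abs(L[...,0])<50); print(nm,m.sum(),np.percentile(L[m][:,0],[1,50,99]).round(1),)
    m=(C2[...,2]>.069)&(C2[...,2]<.075)&(abs(L[...,0]-7)<20)&(L[...,1]<-10)&(L[...,1]>-65); print(np.percentile(L[m][:,1],[1,99]).round(1))
```

```text
51 327.7647058823529 215.07843137254903 [  0.1 -21.1  59. ]
scene 167 [-16.8   8.1  31.5]
[-48.9 -20.7]
w3 943 [-16.7   8.5  32. ]
[-52.6 -23.3]
```

Request:
step_arm([
  [0.2, [0, 0, -8], [0, 0, 0]],
  [0.2, [0, 0, -16], [0, 0, 0]],
  [0.2, [0, 0, -24], [0, 0, 0]],
  [0.2, [0, 0, -31], [0, 0, 0]],
  [0.2, [0, 0, -31], [0, 0, 0]],
  [0.2, [0, 0, -31], [0, 0, 0]],
  [0.2, [0, 0, -31], [0, 0, 0]],
])

```text
time: 14.95
ee_pos: [0.4639, 0.2472, 0.0536]
tcp_rot: [179.9, -0.1, 136.0]
wrist_force: [-0.4, 0.0, -1.2]
opening: 0.0259
grasp_force: 30.0
```

Run:
```python
from h import *
im,d,p,o=save("scene","s3"); print(o["time"],o["ee_pos"],o["tcp_rot"],o["wrist_force"],o["grasp_force"])
C=cloud(d,p); R=np.array([463.9,247.0])/1000; y=np.radians(46.2)
ex=np.array([np.cos(y),np.sin(y)]);ey=np.array([-np.sin(y),np.cos(y)])
L=np.dstack([(C[...,:2]-R)@np.c_[ex,ey],C[...,2]])*1000
m=(abs(L[...,0])<13)&(abs(L[...,1])<14)&(L[...,2]>60)&(L[...,2]<110); print("cell pts",m.sum(),L[m].min(0),L[m].max(0))
w=m&(L[...,1]>9)&(L[...,2]<84)&(L[...,2]>65); print("window y",np.median(L[w][:,1]),np.polyfit(L[w][:,0],L[w][:,1],1))
a=cv2.resize(im[120:280,220:380],None,fx=3.4,fy=3.4,interpolation=cv2.INTER_CUBIC); cv2.imwrite("pics/c6.png",a[...,::-1])
```

```text
14.95 [0.46389458 0.24719581 0.05364714] [ 1.79943678e+02 -8.63718822e-02  1.35978345e+02] [-0.40276304  0.04890661 -1.18842488] 30.046201944351196
cell pts 228 [-12.99667469 -10.94702051  60.64989916] [12.84341931 13.899151   95.39512558]
window y 13.083902117597944 [1.14893840e-02 1.29211565e+01]
```

View pics/c6.png

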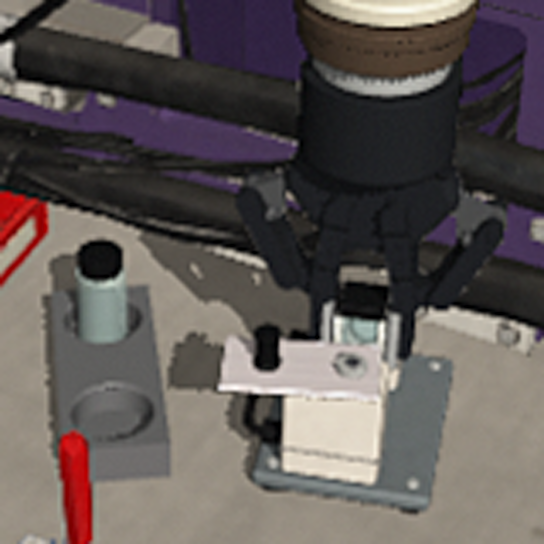

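The cell sits squarely in the gap, at c6 (362,315), touching nothing. The cover is aside and the vial is standing in its well. I'll lower it 2 mm, settle, then hand in.

Request:
step_arm([
  [0.2, [0, 0, -2], [0, 0, 0]],
  [0.2, [0, 0, -2], [0, 0, 0]],
  [0.2, [0, 0, -2], [0, 0, 0]],
  [0.2, [0, 0, -2], [0, 0, 0]],
])

```text
time: 15.4
ee_pos: [0.4637, 0.2471, 0.0513]
tcp_rot: [180.0, -0.1, 136.0]
wrist_force: [-0.2, 0.1, -1.4]
opening: 0.0255
grasp_force: 30.0
```

Run:
```python
from h import *
o=bot.get_obs(); print(o["ee_pos"],o["wrist_force"],o["grasp_force"]); print(bot.job_done())
```

```text
[0.4637114  0.24706214 0.05130082] [-0.22806493  0.14813422 -1.38090363] 30.0474750995636
the job is handed in; nothing more can be done
None
```

I handed the job in at 15.4 s with the cover swung to about 1.7 rad, the cell held by its frosted sides in the light path touching nothing, and the vial standing in its well; the hand-in returned no verdict.

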